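Load the square blank into the tilted die and close the keeper

TASK

Of the three bare metal blanks lying on the bench, put the square one into the square cavity of the tilted die so that it lies fully home on the cavity floor; set it in gently, without dropping it in. Then swing the die's keeper arm all the way closed, so that it lies over the blank, and leave the other blanks, tools and stock on the bench where they are.

Things in the scene. Friction and masses are not known exactly. Their poses are not given: they have to be found in the camera images.
- square_blank: the square blank: bare aluminium block 60 x 60 mm, 24 mm thick, 0.16 to 0.32 kg, its lower edges slightly bevelled, lying flat on the bench at any yaw. Origin: centre of its underside; z is up through the thickness, x and y are parallel to its sides (it may go in at any quarter turn).
- die: steel die plate 180 x 170 x 30 mm, fixed on a green bolster, tilted 30 degrees to face up and towards the robot. One square cavity 65 x 65 mm, 10 mm deep. Origin: centre of the cavity floor, 75 mm above the bench. z: out of the face; x: up the slope, away from the robot; y: level, left; cavity sides parallel to x, y. Face: z = 10, x -68 to 112, y -85 to 85 mm.
- keeper_pivot (a point): point on the keeper's hinge axis (parallel to die z) at die x = 88, y = 0, z = 45.5 mm, the top of its pivot post. The post is 28 mm in diameter and stands on the face up the slope from the cavity.
- keeper (a joint): angle of the keeper arm (rad) about its pivot. 0 = closed, on its stop: arm points down the slope, over the cavity. Positive = swung to the +y side (left); 1.57 = along die y; stop at 1.75. Starts at 1.1 to 1.6. Stays where left (friction 0.12 N m). Steel arm 24 mm wide, 10 mm thick, 100 mm long from the pivot; underside at die z = 27.5 mm, clears only a fully seated blank (top at 24 mm).
- keeper_knob (a point): grip point on the keeper's black round knob, 24 mm diameter, standing on the arm parallel to die z, from die z = 37.5 to 82.5 mm, 85 mm from the pivot axis. This point: on the knob's axis, die z = 67.5 mm. With the keeper at angle a it is at die x = 88 - 85 cos a, y = 85 sin a (mm). The knob may turn within the fingers.
- round_blank: the round blank, to be left alone: bare aluminium disc 74 mm diameter, 24 mm thick. Origin: centre of its underside.
- oblong_blank: the oblong blank, to be left alone: bare aluminium block 46 (x) x 84 (y) mm, 24 mm thick. Origin: centre of its underside. The three blanks swap places from start to start.
- wrench: a steel open wrench 170 mm long lying flat on the bench, to be left alone. Origin: middle of its length, on the bench.
- hammer: a hammer 260 mm long lying on the bench left of the die, to be left alone. Origin: near the middle of its length, on the bench.
- oil_can: a closed grey can, 60 mm diameter, 130 mm high, standing beyond the die, to be left alone. Origin: centre of its underside.
- tube_offcut: an offcut of red primed square steel tube, 40 x 40 x 200 mm, lying beyond the die, to be left alone. Origin: centre of its underside; its length is along y.
- brush: a brush 200 mm long lying at the right, to be left alone. Origin: near the middle of its length, on the bench.
There are look-alikes about, which are no part of the job. Leave any pink, red or turquoise look-alike of the square_blank alone.

How it is judged:
By the outcome, as a careful person would: the job done as asked, in the order asked, and still so for the second after the job is handed in, with the robot touching nothing.
It also fails if it takes over 51 s, if anything falls off the work surface, if the arm or the gripper's body presses on something with over 40 N, if the wrist force passes 120 N, or if a joint passes its speed limit or range.

ROBOT

A 7-joint arm with a two-finger parallel gripper is mounted at the origin on the work surface. World frame = base frame: x ahead of the robot, y to its left, z up, the work surface at z = 0. Lengths are in m, angles in rad, forces in N, time in s.
With the tool pointing down it reaches from about 0.35 to 0.9 m from the base axis. Payload 7.2 kg.
Tool frame: the origin (TCP) lies at the very end of the fingers, on their centre line; the grasp point (between the pads) lies 19 mm behind it; z points along the fingers, y is the line along which they close (so a half turn about z gives the same grasp; the last joint's range is limited). The gripper opens to 88 mm and grips with 3 to 60 N. Pads are 20 mm wide; open, the fingers measure 115 mm over their backs; the gripper's body (75 mm by 178 mm) begins 61 mm behind the grasp point.
Start: joints at [-1.323, 0.411, -0.013, 1.596, 0.006, 1.134, -0.082], TCP at [0.194, 0.594, 0.223] pointing down, gripper open.
Joint ranges: [-2.95, 2.95], [-0.29, 1.99], [-1.47, 1.44], [0.14, 2.54], [-1.03, 4.17], [0.13, 1.85], [-2.86, 2.86]. Speed limits (rad/s): [2.39, 2.39, 3.01, 3.01, 3.14, 3.14, 3.14].

INTERFACE

Orientations are given as a unit quaternion [w, x, y, z].
In Python, from station import manip, cams, workorder gives the robot as it stands.
- The arm moves only by the tool servo_tool, never from a script. Its argument "deltas" is a list of rows, each a list of 7 numbers: the shift along the tool's x, y, z as a fraction of full scale, then the turn, a rotation vector about the tool's x, y, z as a fraction of full scale, then the finger opening in mm, from 0 to 87.8. In form: [[x, y, z, rx, ry, rz, fingers], ...]. A call has 1 to 8 rows; each row is the pose to reach, as a shift and turn from the pose commanded when the call began, along the tool's axes at that moment, turning the shorter way round; what a row does not reach only later rows make up. Full scale, the value 1, is 0.75 m for a shift and pi rad for a turn. A row lasts 1/12 s, in which the tool goes at most 41.7 mm and 7.16 degrees, less where a joint would pass 70% of its speed; a pose out of reach is approached as far as the arm can. A call with a number of a shift or a turn outside -1 to 1 is refused whole. A call with a gripper value outside its range is refused whole. The fingers move at their own pace and stop on an object; the grip force is fixed at half the most. Time passes only in rows, so rows that repeat a pose let the fingers close. It gives the time, the measured TCP pose, the force, the opening and the grip force at its end, in the units of the state.
- manip.state(): the state, without advancing time (a new reading comes with each control period).
- cams.read_camera(name): name is "side" or "top"; returns the picture (384x512x3 uint8, red, green, blue); there is no depth.
- cams.calibration(name): a dict with "K" (3x3 intrinsics, pixels), "T" (4x4, takes a point from camera to world coordinates). Camera axes: x right, y down, z forward; pixel columns grow to the right and rows downward; lengths in m; the calibration is good to about 2 mm. A picture is of the moment at which its call begins. calibration takes no time and is no camera call.
- workorder.finish_job(): hands the job in; it is judged then, once.
Trained networks look in the newest picture that a camera, given by its name, has taken for a name from the list of things; names that differ only in an ending like _2 or _b are one class to them, and where a whole thing is asked for, a point or a joint stands for the part that bears it (a point fixed in the world has none). Each returns a list of dicts, best first, with "conf" (0 to 1); they miss things now and then, are a little off and sometimes report something else, mostly with a low value. They report only what shows in the picture. A call takes as long as a camera call. They do not tell look-alikes from the thing itself.
- cams.masks_of(camera, target): "mask" (384x512 bool, what is visible of it) and "bbox" ([left, top, right, bottom] in pixels, round what is visible of it).
The state is a dict: "clock": time; "joints": joint angles; "dq": joint speeds; "joint_torque": joint torques, N m; "ee_pos": TCP position; "eef_rot": TCP orientation; "wrist_force": force on the tool from outside, world axes, zero at the start; "moment": the same for the moment, N m; "opening": opening from 0.0 (shut) to 1.0 (fully open); "grasp_force": force on a finger pad.
Only numpy, scipy, OpenCV 4.12 (cv2) and the standard library are available. Lean on these libraries where they do the work, as an engineer would, in place of code of your own. Each camera call takes 0.05 s, during which the arm holds its last target. There are 200 camera calls.

## Working session

There is one attempt and no reset: what is moved stays moved. The work goes in short steps, Python scripts to look and compute and a tool call to move; the robot and the scene stay as the last step left them, time stands still between calls to the robot, and variables do not carry over. Pictures are saved under pics/ and viewed, at most 13 in all, crops included, and the job is handed in when it is done.

Besides the shell and the picture viewer there is one more tool, called after ">>>" by a JSON object that holds its "fn" and its "kwargs". servo_tool: Moves the arm, as the interface text tells. Shift numbers are shares of 0.75 m and turn numbers shares of pi rad, none past 1 either way. Its arguments: {"type":"object","properties":{"deltas":{"type":"array"}},"required":["deltas"]}

```bash
mkdir -p pics; ls; python3 - <<'E'
from station import manip,cams
import cv2,numpy as np
print(manip.state())
for n in ("side","top"):
    im=cams.read_camera(n); cv2.imwrite(f"pics/{n}0.png",im[:,:,::-1])
    c=cams.calibration(n); print(n,np.round(c["K"],1).tolist(),np.round(c["T"],3).tolist())
    for t in ("square_blank","die","keeper","keeper_knob"):
        for r in cams.masks_of(n,t)[:4]:
            ys,xs=np.nonzero(r["mask"]); print(t,round(r["conf"],2),r["bbox"],xs.mean().round(1),ys.mean().round(1),im[r["mask"]].mean(0).round())
print(manip.state()["clock"])
E
```

```text
pics
{'clock': 0.0, 'joints': array([-1.3231965 ,  0.41188795, -0.0127278 ,  1.59703198,  0.00561942,
        1.13431615, -0.08218822]), 'dq': array([-0.00020742, -0.0003729 ,  0.00252185, -0.0005012 , -0.00064869,
       -0.00174715,  0.00062268]), 'joint_torque': array([ 3.97071353e-04, -5.87945545e+01,  6.42133746e-01, -2.91066885e+01,
       -5.37094823e-02,  1.81470421e-02,  1.30844605e-04]), 'ee_pos': array([0.19399025, 0.59359723, 0.2218214 ]), 'eef_rot': array([-6.40634503e-05,  1.57215390e-01,  9.87564011e-01, -8.01268673e-04]), 'wrist_force': array([ 0.06090335, -0.69881936, -0.27838674]), 'moment': array([ 0.01706739, -0.05416403,  0.01695032]), 'grasp_force': 0.0, 'opening': 0.9995960790030323}
side [[423.1, 0.0, 251.3], [0.0, 423.1, 191.4], [0.0, 0.0, 1.0]] [[0.977, -0.109, 0.182, 0.315], [-0.212, -0.484, 0.849, -1.249], [-0.005, -0.868, -0.496, 0.784], [0.0, 0.0, 0.0, 1.0]]
square_blank 0.93 [328.3, 266.6, 355.4, 291.2] 342.3 276.6 [156.  28.  26.]
square_blank 0.88 [234.8, 272.5, 259.5, 296.9] 246.9 283.7 [224. 128. 156.]
square_blank 0.8 [187.1, 281.4, 217.1, 314.0] 2
[... 604 characters left out ...]
.979, 0.202, 0.323], [-1.0, -0.014, -0.001, -0.067], [0.004, -0.202, -0.979, 1.188], [0.0, 0.0, 0.0, 1.0]]
square_blank 0.88 [372.2, 251.4, 402.3, 279.7] 386.0 266.5 [220. 156. 179.]
square_blank 0.87 [332.8, 168.7, 357.6, 196.1] 345.2 181.8 [213. 215. 213.]
square_blank 0.59 [368.7, 121.0, 396.9, 146.9] 380.7 131.9 [179.  54.  52.]
square_blank 0.55 [289.6, 170.2, 319.1, 197.5] 305.3 183.9 [ 79. 183. 182.]
die 0.64 [200.6, 135.3, 268.8, 206.8] 236.4 171.0 [172. 171. 173.]
keeper 0.69 [199.7, 145.4, 243.5, 169.9] 219.9 158.1 [126. 126. 128.]
keeper_knob 0.79 [200.6, 149.4, 240.7, 172.7] 219.8 158.1 [126. 126. 128.]
keeper_knob 0.48 [85.9, 119.1, 158.9, 185.5] 123.6 151.7 [178. 160. 138.]
0.5
```

```bash
python3 -c "
import cv2
a=cv2.imread('pics/top0.png');cv2.imwrite('pics/top0c.png',cv2.resize(a[90:300,70:430],None,fx=2.2,fy=2.2,interpolation=3))
a=cv2.imread('pics/side0.png');cv2.imwrite('pics/side0c.png',cv2.resize(a[100:330,130:400],None,fx=2.6,fy=2.6,interpolation=3))"
```

```text
(no output)
```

View pics/top0c.png

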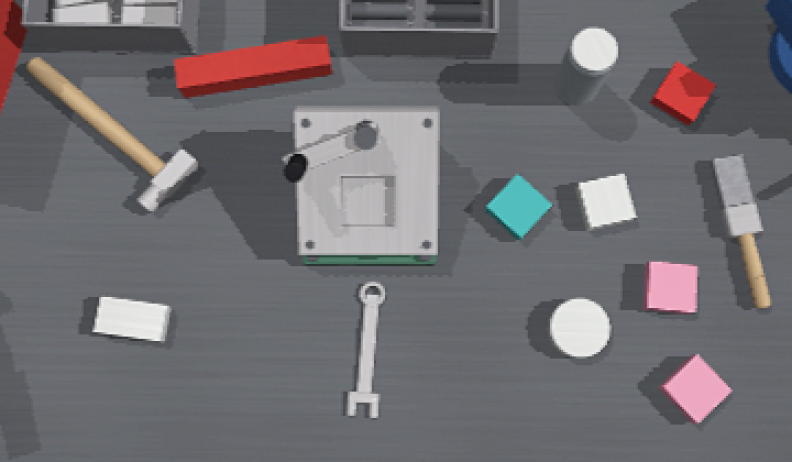

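View pics/side0c.png

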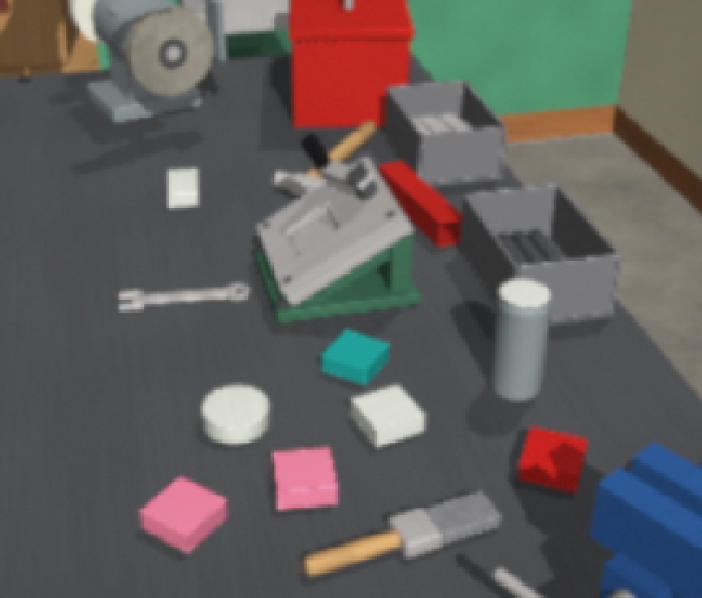

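The top view shows the bare white square at about px (345,182), with the turquoise one at (305,184). The die's cavity is at about px (237,181) and the knob at about px (204,166). In the side view the white square is at about px (279,259). I'll fit these precisely using edges from both cameras.

```bash
cat > h.py <<'E'
import numpy as np,cv2
from scipy.optimize import minimize
from scipy.spatial.transform import Rotation as R
from scipy.ndimage import map_coordinates
from station import manip,cams,workorder
def proj(n,P):
    c=cams.calibration(n);T=np.linalg.inv(c["T"]);q=P@T[:3,:3].T+T[:3,3]
    q=q@c["K"].T;return q[:,:2]/q[:,2:]
def rect(x0,x1,y0,y1,z):
    c=np.array([[x0,y0,z],[x1,y0,z],[x1,y1,z],[x0,y1,z]])/1000.
    return [(c[i],c[(i+1)%4]) for i in range(4)]
def score(n,im,segs,Rm,t):
    g=cv2.GaussianBlur(im.astype(np.float32).mean(2),(0,0),1.0)
    gx=cv2.Sobel(g,cv2.CV_32F,1,0);gy=cv2.Sobel(g,cv2.CV_32F,0,1);s=0
    for a,b in segs:
        w=np.linspace(.05,.95,25)[:,None];p=proj(n,(a+(b-a)*w)@Rm.T+t)
        d=p[-1]-p[0];d=d/np.linalg.norm(d);c=[p[:,1],p[:,0]]
        v=-map_coordinates(gx,c,order=1)*d[1]+map_coordinates(gy,c,order=1)*d[0]
        s+=min(abs(v.mean()),60)
    return s
def fit(ims,segs,pose,p0,steps=(.012,.012,.12)):
    f=lambda p:-sum(score(n,im,segs,*pose(p)) for n,im in ims.items())
    best=None
    g=[p0+np.array(steps)*np.array([i,j,k])/2 for i in range(-2,3) for j in range(-2,3) for k in range(-2,3)]
    g=sorted(g,key=f)[:4]
    rs=[minimize(f,q,method="Nelder-Mead",options=dict(initial_simplex=np.vstack([q]+[q+np.eye(3)[i]*[.003,.003,.03][i] for i in range(3)]),xatol=1e-5,fatol=1e-3)) for q in g]
    r=min(rs,key=lambda r:r.fun);return r.x,r.fun
TILT=R.from_euler('y',-30,degrees=True).as_matrix()
diepose=lambda p:(R.from_euler('z',p[2]).as_matrix()@TILT,np.array([p[0],p[1],.075]))
blkpose=lambda p:(R.from_euler('z',p[2]).as_matrix(),np.array([p[0],p[1],0]))
DIE=rect(-68,112,-85,85,10)+rect(-32.5,32.5,-32.5,32.5,10)
BLK=rect(-30,30,-30,30,24)
def ray(n,px,z):
    c=cams.calibration(n);d=c["T"][:3,:3]@np.linalg.solve(c["K"],[px[0],px[1],1]);o=c["T"][:3,3]
    return o+d*(z-o[2])/d[2]
def state():
    s=manip.state();q=s["eef_rot"];return s,np.array(s["ee_pos"]),R.from_quat([q[1],q[2],q[3],q[0]])
def rows(pos,rot):
    "delta from the current pose, in fractions"
    s,p,r=state();return np.round(np.r_[r.inv().apply(pos-p)/.75,(r.inv()*rot).as_rotvec()/np.pi],4)
E
cat > m.py <<'E'
from h import *
ims={n:cv2.imread(f"pics/{n}0.png")[:,:,::-1] for n in("top","side")}
b0=ray("top",(345.2,181.8),.024);d0=ray("top",(237,181),.08);print(b0,d0)
for nm in (["top"],["side"],["top","side"]):
    S={n:ims[n] for n in nm}
    print(nm,"blk",*fit(S,BLK,blkpose,np.r_[b0[:2],.14]),"die",*fit(S,DIE,diepose,np.r_[d0[:2],0.]))
for n in ims:
    pass
E
python3 m.py
```

```text
[ 0.5862581  -0.32498004  0.024     ] [ 0.57164622 -0.02180376  0.08      ]Traceback (most recent call last):
  File "m.py", line 6, in <module>
    print(nm,"blk",*fit(S,BLK,blkpose,np.r_[b0[:2],.14]),"die",*fit(S,DIE,diepose,np.r_[d0[:2],0.]))
                                                                ~~~^^^^^^^^^^^^^^^^^^^^^^^^^^^^^^^^
  File "h.py", line 26, in fit
    rs=[minimize(f,q,method="Nelder-Mead",options=dict(initial_simplex=np.vstack([q]+[q+np.eye(3)[i]*[.003,.003,.03][i] for i in range(3)]),xatol=1e-5,fatol=1e-3)) for q in g]
        ~~~~~~~~^^^^^^^^^^^^^^^^^^^^^^^^^^^^^^^^^^^^^^^^^^^^^^^^^^^^^^^^^^^^^^^^^^^^^^^^^^^^^^^^^^^^^^^^^^^^^^^^^^^^^^^^^^^^^^^^^^^^^^^^^^^^^^^^^^^^^^^^^^^^^^^^^^^
    res = _minimize_neldermead(fun, x0, args, callback, bounds=bounds,
                               **options)
    fxcc = func(xcc)
    fx = function(np.copy(x), *(wrapper_args + args))
  File "h.py", line 22, in <lambda>
    f=lambda p:-sum(score(n,im,segs,*pose(p)) for n,im in ims.items())
                ~~~^^^^^^^^^^^^^^^^^^^^^^^^^^^^^^^^^^^^^^^^^^^^^^^^^^^
  File "h.py", line 22, in <genexpr>
    f=lambda p:-sum(score(n,im,segs,*pose(p)) for n,im in ims.items())
                    ~~~~~^^^^^^^^^^^^^^^^^^^^
  File "h.py", line 16, in score
    w=np.linspace(.05,.95,25)[:,None];p=proj(n,(a+(b-a)*w)@Rm.T+t)
                                        ~~~~^^^^^^^^^^^^^^^^^^^^^^
  File "h.py", line 7, in proj
    c=cams.calibration(n);T=np.linalg.inv(c["T"]);q=P@T[:3,:3].T+T[:3,3]
ValueError: time passes only in moves, steps and waits
```

```bash
python3 - <<'E'
s=open('h.py').read()
s=s.replace('def proj(n,P):\n    c=cams.calibration(n);','CAL={n:cams.calibration(n) for n in("top","side")}\ndef proj(n,P):\n    c=CAL[n];').replace('def ray(n,px,z):\n    c=cams.calibration(n)','def ray(n,px,z):\n    c=CAL[n]')
s=s.replace("min(abs(v.mean()),60)","abs(v.mean())**.5")
open('h.py','w').write(s)
E
cat >> m.py <<'E'
r=cams
full,_=fit(ims,DIE,diepose,np.r_[d0[:2],0.])
bl,_=fit(ims,BLK,blkpose,np.r_[b0[:2],.14])
out=[]
for n,(a,b,c,d) in {"top":(130,210,190,370),"side":(150,290,225,310)}.items():
    im=ims[n][a:b,c:d].copy();k=4;im=cv2.resize(im,None,fx=k,fy=k,interpolation=3)
    for segs,P in((DIE,diepose(full)),(BLK,blkpose(bl))):
        for s in segs:
            q=(proj(n,np.array(s)@P[0].T+P[1])-[c,a]+.5)*k
            cv2.line(im,*[tuple(int(v) for v in x) for x in q],(255,0,0),1)
    cv2.imwrite(f"pics/ov_{n}.png",im[:,:,::-1])
E
python3 m.py; python3 -c "from h import *;print(manip.state()['clock'])"
```

```text
[ 0.5862581  -0.32498004  0.024     ] [ 0.57164622 -0.02180376  0.08      ]
['top'] blk [ 0.5893844  -0.3260137   0.23463774] -70.76905977062758 die [ 0.57526524 -0.02118704  0.0140673 ] -85.84910266698279
['side'] blk [ 0.59147022 -0.32944278  0.21370714] -50.94563742025591 die [ 0.5782513  -0.01779848  0.03129064] -59.55495083559075
['top', 'side'] blk [ 0.58983568 -0.32654548  0.21782505] -120.01757442906603 die [ 0.57486202 -0.0211304   0.01089876] -142.01446779974123
0.5
```

```bash
python3 - <<'E'
import cv2,numpy as np
a=cv2.imread('pics/ov_top.png');b=cv2.imread('pics/ov_side.png');print(a.shape,b.shape)
b=b[:, :]; h=min(a.shape[0],320)
c=np.zeros((560,720+340-260,3),np.uint8)
a=cv2.resize(a,(450,200)) if 0 else a
# top full above? put side scaled right
c=np.zeros((600,800,3),np.uint8)
c[:240,:540]=cv2.resize(a,(540,240),interpolation=2) 
c[245:245+350,:][:, :0]=0
s=cv2.resize(b,(int(b.shape[1]*.62),int(b.shape[0]*.62)),interpolation=2);c[245:245+s.shape[0],:s.shape[1]]=s
k=a[0:320,0:330];
c[245:245+320,300:630]=k
cv2.imwrite('pics/ov.png',c)
E
```

```text
(320, 720, 3) (560, 340, 3)
```

View pics/ov.png

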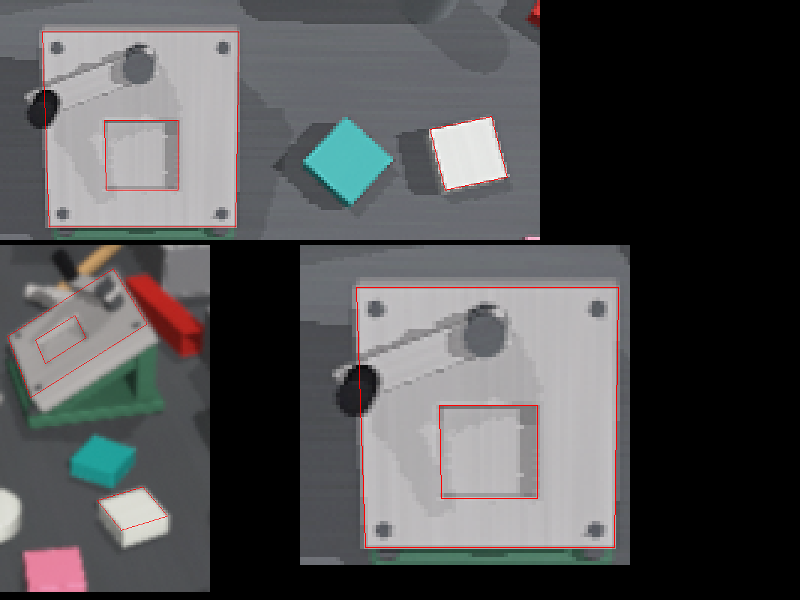

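Both fits agree with the picture. Next I'll compute the approach to a point above the blank.

```bash
cat >> h.py <<'E'
def down(a): return R.from_matrix(np.array([[-np.sin(a),np.cos(a),0],[np.cos(a),np.sin(a),0],[0,0,-1.]]).T)
def Rd(rows_): return rows_
_down=lambda a:R.from_matrix(np.column_stack([[-np.sin(a),np.cos(a),0],[np.cos(a),np.sin(a),0],[0,0,-1.]]))
down=_down
E
sed -i '/^def Rd/d;/^def down/d;s/^_down=/down=/;/^down=_down/d' h.py
python3 -c "
from h import *
print(rows(np.array([.42,.03,.22]),down(.22)),rows(np.array([.59,-.327,.12]),down(.22)))"
```

```text
[-0.5198 -0.6214  0.0035 -0.      0.      0.3295] [-0.8831 -1.0034  0.1369 -0.      0.      0.3295]
```

>>> {"fn": "servo_tool", "kwargs": {"deltas": [[-0.88,-1.0,0.1,0,0,0.3295,86],[-0.88,-1.0,0.1,0,0,0.3295,86],[-0.88,-1.0,0.1,0,0,0.3295,86],[-0.88,-1.0,0.1,0,0,0.3295,86],[-0.88,-1.0,0.1,0,0,0.3295,86],[-0.88,-1.0,0.1,0,0,0.3295,86],[-0.88,-1.0,0.1,0,0,0.3295,86],[-0.88,-1.0,0.1,0,0,0.3295,86]]}}

```text
clock: 1.17
ee_pos: [0.3257, 0.2869, 0.1978]
eef_rot: [-0.0, 0.614, 0.789, 0.0]
wrist_force: [0.7, 0.2, -1.0]
opening: 0.978
grasp_force: 0.0
```

```bash
python3 -c "
from h import *
print(rows(np.array([.59,-.327,.12]),down(.22)), state()[1])"
```

```text
[-8.802e-01  1.397e-01  1.031e-01  2.000e-04 -3.000e-04  9.200e-03] [0.32574858 0.28691096 0.1978422 ]
```

>>> {"fn": "servo_tool", "kwargs": {"deltas": [[-0.88,0.14,0.08,0,0,0,86],[-0.88,0.14,0.08,0,0,0,86],[-0.88,0.14,0.08,0,0,0,86],[-0.88,0.14,0.08,0,0,0,86],[-0.88,0.14,0.08,0,0,0,86],[-0.88,0.14,0.08,0,0,0,86],[-0.88,0.14,0.08,0,0,0,86],[-0.88,0.14,0.08,0,0,0,86]]}}

```text
clock: 1.83
ee_pos: [0.4592, -0.0173, 0.1682]
eef_rot: [0.0, 0.611, 0.791, 0.001]
wrist_force: [1.2, 0.8, 0.2]
opening: 0.975
grasp_force: 0.0
```

>>> {"fn": "servo_tool", "kwargs": {"deltas": [[-0.44,0.07,0.04,0,0,0,86],[-0.44,0.07,0.04,0,0,0,86],[-0.44,0.07,0.04,0,0,0,86],[-0.44,0.07,0.04,0,0,0,86],[-0.44,0.07,0.04,0,0,0,86],[-0.44,0.07,0.04,0,0,0,86],[-0.44,0.07,0.04,0,0,0,86],[-0.44,0.07,0.04,0,0,0,86]]}}

```text
clock: 2.5
ee_pos: [0.5924, -0.3212, 0.1377]
eef_rot: [-0.0, 0.611, 0.791, 0.0]
wrist_force: [1.0, 0.2, 0.2]
opening: 0.983
grasp_force: 0.0
```

```bash
python3 -c "
from h import *
print(rows(np.array([.59,-.327,.12]),down(.22)), state()[1])"
```

```text
[-0.0066 -0.0051  0.0235  0.0001 -0.0001  0.0113] [ 0.59240796 -0.32123913  0.13766464]
```

>>> {"fn": "servo_tool", "kwargs": {"deltas": [[-0.0066,-0.0051,0.06,0,0,0.0113,86],[-0.0066,-0.0051,0.1,0,0,0.0113,86],[-0.0066,-0.0051,0.13,0,0,0.0113,86],[-0.0066,-0.0051,0.13,0,0,0.0113,86],[-0.0066,-0.0051,0.13,0,0,0.0113,86]]}}

```text
clock: 2.92
ee_pos: [0.5887, -0.325, 0.0398]
eef_rot: [-0.001, 0.625, 0.78, -0.0]
wrist_force: [0.4, 0.3, 0.9]
opening: 0.977
grasp_force: 0.0
```

```bash
python3 -c "
from h import *
print(rows(np.array([.59,-.327,.013]),down(.22)), state()[1])
ims={n:cams.read_camera(n) for n in('top','side')}
cv2.imwrite('pics/g1.png',np.hstack([cv2.resize(ims['top'][130:230,300:400],(400,400),interpolation=3),cv2.resize(ims['side'][200:300,230:330],(400,400),interpolation=3)])[:,:,::-1])"
```

```text
[-0.0031  0.0012  0.0357 -0.0006 -0.0004 -0.0002] [ 0.58865157 -0.32497063  0.03976009]
```

View pics/g1.png

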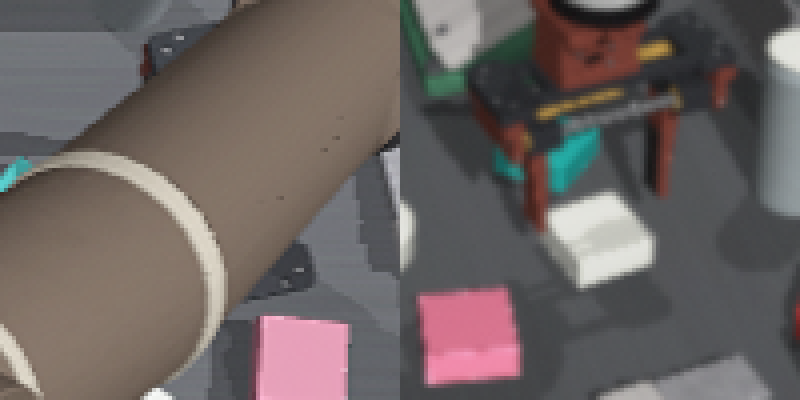

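The side view shows the fingers straddling the white block, with the left finger tip at about crop (537,228) and the right at (662,195). I'll descend and grip.

>>> {"fn": "servo_tool", "kwargs": {"deltas": [[-0.003,0.0012,0.018,0,0,0,86],[-0.003,0.0012,0.0357,0,0,0,86],[-0.003,0.0012,0.0357,0,0,0,86],[-0.003,0.0012,0.0357,0,0,0,86],[-0.003,0.0012,0.0357,0,0,0,70],[-0.003,0.0012,0.0357,0,0,0,55],[-0.003,0.0012,0.0357,0,0,0,45],[-0.003,0.0012,0.0357,0,0,0,45]]}}

```text
clock: 3.68
ee_pos: [0.5909, -0.3274, 0.0142]
eef_rot: [0.0, 0.625, 0.78, 0.0]
wrist_force: [0.7, 0.2, 0.3]
opening: 0.717
grasp_force: 0.0
```

>>> {"fn": "servo_tool", "kwargs": {"deltas": [[0,0,0,0,0,0,45],[0,0,0,0,0,0,45],[0,0,0,0,0,0,45],[0,0,0,0,0,0,45],[0,0,0,0,0,0,45],[0,0,0,0,0,0,45]]}}

```text
clock: 4.18
ee_pos: [0.5908, -0.3274, 0.0141]
eef_rot: [0.0, 0.625, 0.78, 0.0]
wrist_force: [-0.8, 0.9, 5.1]
opening: 0.676
grasp_force: 29.9
```

>>> {"fn": "servo_tool", "kwargs": {"deltas": [[0,0,-0.02,0,0,0,45],[0,0,-0.06,0,0,0,45],[0,0,-0.12,0,0,0,45],[0,0,-0.17,0,0,0,45],[0,0,-0.22,0,0,0,45],[0,0,-0.25,0,0,0,45],[0,0,-0.25,0,0,0,45]]}}

```text
clock: 4.77
ee_pos: [0.5923, -0.3291, 0.2078]
eef_rot: [0.004, 0.626, 0.78, 0.001]
wrist_force: [0.7, -0.6, -3.0]
opening: 0.678
grasp_force: 29.9
```

```bash
cat >> h.py <<'E'
DP=[.575,-.021,.013]
def dietgt(x,y,z,DP=DP):
    "TCP at die coords (mm), tool y=die x, tool z=-die z"
    Rm,t=diepose(DP);return Rm@np.array([x,y,z])/1000+t, R.from_matrix(Rm[:,[1,0,2]]*[1,1,-1])
def indie():
    s,p,r=state();Rm,t=diepose(DP);return np.round(Rm.T@(p-t)*1000,2),np.round((R.from_matrix(Rm[:,[1,0,2]]*[1,1,-1]).inv()*r).as_rotvec(degrees=True),2)
E
python3 -c "
from h import *
s,p,r=state();print(p,s['grasp_force'],s['opening'])
print(rows(*dietgt(0,0,90)),dietgt(0,0,90)[0])"
```

```text
[ 0.59227949 -0.32908913  0.20783759] 29.940416514873505 0.6776578303733479
[ 0.4186  0.0076  0.0711 -0.1638 -0.0158  0.0644] [ 0.5300038  -0.02158498  0.15294229]
```

>>> {"fn": "servo_tool", "kwargs": {"deltas": [[0.04,0,0.0,-0.03,-0.003,0.012,45],[0.1,0,0.0,-0.06,-0.006,0.024,45],[0.15,0,0.01,-0.09,-0.01,0.036,45],[0.2,0.0,0.02,-0.12,-0.012,0.05,45],[0.25,0.0,0.03,-0.1638,-0.0158,0.0644,45],[0.3,0.004,0.05,-0.1638,-0.0158,0.0644,45],[0.35,0.0076,0.0711,-0.1638,-0.0158,0.0644,45],[0.4,0.0076,0.0711,-0.1638,-0.0158,0.0644,45]]}}

```text
clock: 5.43
ee_pos: [0.5292, -0.0442, 0.144]
eef_rot: [0.175, 0.679, 0.69, 0.181]
wrist_force: [-0.4, -0.3, -2.6]
opening: 0.675
grasp_force: 29.9
```

```bash
python3 -c "
from h import *
print(*indie(),rows(*dietgt(0,0,60)),rows(*dietgt(0,0,40)))"
```

```text
[ -5.41 -22.58  82.84] [ 0.91  0.32 -0.03] [ 0.0299  0.0077  0.0305 -0.0051 -0.0018  0.0002] [ 0.0298  0.0081  0.0572 -0.0051 -0.0018  0.0002]
```

>>> {"fn": "servo_tool", "kwargs": {"deltas": [[0.02,0.0077,0.0305,-0.0051,-0.0018,0,45],[0.03,0.0077,0.0305,-0.0051,-0.0018,0,45],[0.03,0.0077,0.0305,-0.0051,-0.0018,0,45],[0.03,0.0077,0.0305,-0.0051,-0.0018,0,45],[0.03,0.0077,0.0305,-0.0051,-0.0018,0,45]]}}

```text
clock: 5.85
ee_pos: [0.5494, -0.0262, 0.1305]
eef_rot: [0.185, 0.679, 0.686, 0.185]
wrist_force: [-0.2, -0.7, -2.8]
opening: 0.679
grasp_force: 29.9
```

```bash
cat > look.py <<'E'
from h import *
import sys
print(*indie())
ims={n:cams.read_camera(n) for n in('top','side')}
for n in ims: cv2.imwrite(f'pics/{sys.argv[1]}_{n}.png',ims[n][:,:,::-1])
s,p,r=state();Rm=diepose(DP)[0]
out=[]
# held block, expected centre from TCP
for n,(a,b,c,d) in {"top":(120,220,190,290),"side":(140,240,210,310)}.items():
    im=cv2.resize(ims[n][a:b,c:d],None,fx=4,fy=4,interpolation=3)
    T=r.as_matrix();P=T[:,[1,0,2]]*[1,1,-1];o=p-P[:,2]*.0141
    for segs,(M,t),col in((DIE,diepose(DP),(255,0,0)),(rect(-30,30,-30,30,24)+rect(-30,30,-30,30,0),(P,o),(0,0,255))):
        for q in segs:
            q=(proj(n,np.array(q)@M.T+t)-[c,a]+.5)*4
            cv2.line(im,*[tuple(int(v) for v in x) for x in q],col,1)
    out.append(im)
cv2.imwrite(f'pics/{sys.argv[1]}.png',np.hstack(out)[:,:,::-1])
E
python3 look.py h1
```

```text
[ 5.56 -4.84 60.89] [-0.33 -0.26  0.04]
```

View pics/h1.png

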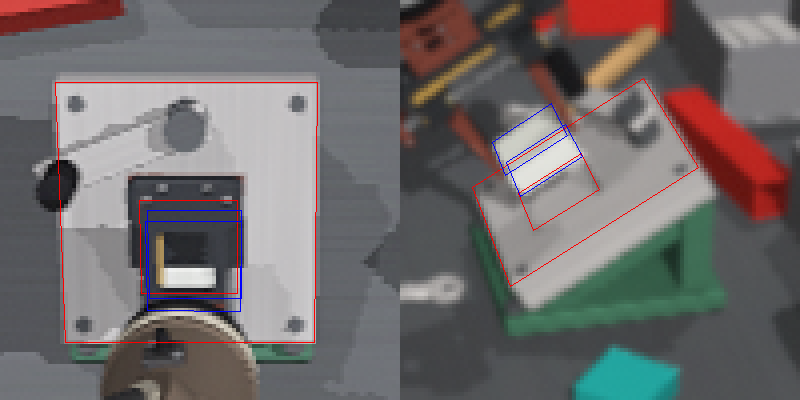

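```bash
cat > fit2.py <<'E'
from h import *
import sys
tag,pos=sys.argv[1],None
s,p,r=state();T=r.as_matrix();P=T[:,[1,0,2]]*[1,1,-1];o=p-P[:,2]*.0141
c=lambda x,y,z:np.array([x,y,z])/1000.
B=[(c(-30,-30,0),c(30,-30,0)),(c(-30,-30,24),c(30,-30,24)),(c(30,-30,0),c(30,-30,24)),(c(-30,-30,0),c(-30,-30,24))]
pose=lambda q:(P@R.from_euler('z',q[2]).as_matrix(),o+P@np.r_[q[:2],0])
im=cv2.imread(f'pics/{tag}_side.png')[:,:,::-1]
for st in((.004,.004,.03),(.008,.008,.06)): print("held offset (side)",fit({"side":im},B,pose,np.zeros(3),st))
# how well does the side picture fix the die: separate parts
im0=cv2.imread('pics/side0.png')[:,:,::-1]
o3=rect(-68,112,-85,85,10)
dp=lambda q:(diepose([*q[:2],.013+q[2]]))
cav=rect(-32.5,32.5,-32.5,32.5,10)
for nm,sg in(("outer",o3),("cav",cav),("both",o3+cav)):
    for n in("side","top"):
        i=cv2.imread(f'pics/{n}0.png')[:,:,::-1]
        print(nm,n,fit({n:i},sg,diepose,np.array([.576,-.02,.015]),(.004,.004,.03)))
E
python3 fit2.py h1
```

```text
held offset (side) (array([-0.00102961,  0.00112037,  0.07099234]), np.float64(-51.42537922637318))
held offset (side) (array([-0.00102968,  0.00112019,  0.07099411]), np.float64(-51.42537743765848))
outer side (array([ 0.57631173, -0.01869565,  0.01706786]), np.float64(-43.19821680465031))
outer top (array([ 0.57526393, -0.02109254,  0.01407061]), np.float64(-57.09669901492299))
cav side (array([ 0.56894603, -0.02803389,  0.13693237]), np.float64(-20.911319739824727))
cav top (array([ 0.57588208, -0.02078789,  0.04301514]), np.float64(-29.12999879726047))
both side (array([ 0.57825115, -0.01779794,  0.03128458]), np.float64(-59.55494742285011))
both top (array([ 0.57526523, -0.0211831 ,  0.01406921]), np.float64(-85.84913861018745))
```

```bash
sed -i 's/^DP=.*/DP=[.576,-.0212,.014]/' h.py; python3 -c "
from h import *
print(*indie(),rows(*dietgt(0,0,30)))"
```

```text
[ 5.36 -5.27 61.69] [-0.4  -0.3   0.18] [ 0.0072 -0.0075  0.0422  0.0022  0.0017 -0.001 ]
```

>>> {"fn": "servo_tool", "kwargs": {"deltas": [[0.0072,-0.0075,0.02,0.0022,0.0017,-0.001,45],[0.0072,-0.0075,0.0422,0.0022,0.0017,-0.001,45],[0.0072,-0.0075,0.0422,0.0022,0.0017,-0.001,45],[0.0072,-0.0075,0.0422,0.0022,0.0017,-0.001,45],[0.0072,-0.0075,0.0422,0.0022,0.0017,-0.001,45]]}}

```text
clock: 6.37
ee_pos: [0.5632, -0.0218, 0.1103]
eef_rot: [0.176, 0.68, 0.689, 0.18]
wrist_force: [-0.4, 0.1, -3.3]
opening: 0.683
grasp_force: 29.9
```

```bash
python3 -c "
from h import *
print(*indie(),rows(*dietgt(0,0,27)))"; python3 look.py h2; python3 fit2.py h2 | head -1
```

```text
[ 6.52 -0.38 36.99] [0.85 0.06 0.12] [ 0.0005 -0.0085  0.0134 -0.0047 -0.0003 -0.0007]
[ 6.52 -0.38 36.99] [0.85 0.06 0.12]
held offset (side) (array([-0.0002531 ,  0.00124287,  0.04742806]), np.float64(-51.27198569436773))
```

View pics/h2.png

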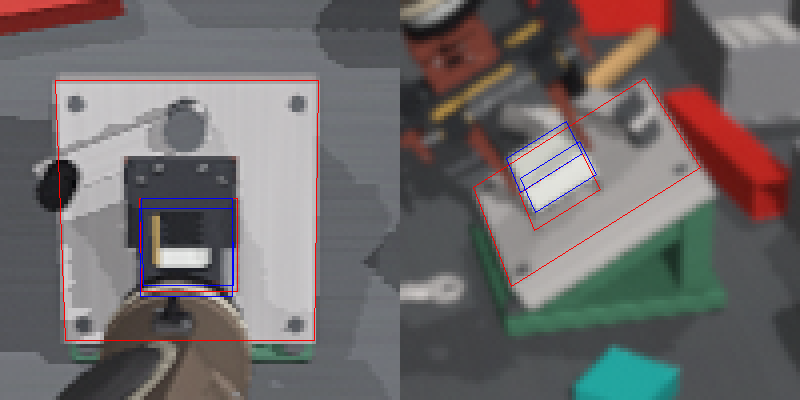

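>>> {"fn": "servo_tool", "kwargs": {"deltas": [[0,0,0,0,0,0,45],[0,0,0,0,0,0,45],[0,0,0,0,0,0,45],[0,0,0,0,0,0,45]]}}

```text
clock: 6.8
ee_pos: [0.5635, -0.0202, 0.1101]
eef_rot: [0.176, 0.679, 0.69, 0.18]
wrist_force: [-0.7, -0.6, -3.6]
opening: 0.681
grasp_force: 29.9
```

```bash
python3 -c "
from h import *
print(*indie(),rows(*dietgt(0,0,27)),manip.state()['dq'].round(3))"
```

```text
[ 6.71  1.22 36.66] [ 0.86  0.14 -0.08] [-0.0016 -0.0088  0.013  -0.0048 -0.0008  0.0004] [ 0.003  0.004 -0.002 -0.002 -0.    -0.001  0.001]
```

>>> {"fn": "servo_tool", "kwargs": {"deltas": [[-0.0016,-0.0088,0.008,-0.0048,-0.0008,0.0004,45],[-0.0016,-0.0088,0.008,-0.0048,-0.0008,0.0004,45],[-0.0016,-0.0088,0.008,-0.0048,-0.0008,0.0004,45],[-0.0016,-0.0088,0.008,-0.0048,-0.0008,0.0004,45]]}}

```text
clock: 7.13
ee_pos: [0.5628, -0.022, 0.1103]
eef_rot: [0.176, 0.68, 0.689, 0.179]
wrist_force: [-0.2, 0.1, -2.1]
opening: 0.677
grasp_force: 29.9
```

```bash
python3 -c "
from h import *
print(*indie(),rows(*dietgt(0,0,24)),manip.state()['dq'].round(3))"
```

```text
[ 6.21 -0.6  37.17] [0.86 0.03 0.  ] [ 0.0008 -0.008   0.0177 -0.0048 -0.0002 -0.    ] [-0.001  0.    -0.001 -0.001 -0.001 -0.001 -0.   ]
```

```bash
python3 -c "
from h import *
s=manip.state();print(s['joints'].round(3),s['joint_torque'].round(1),s['wrist_force'])"
```

```text
[-0.465  0.271  0.471  2.322 -1.032  0.127  0.973] [  0.  -36.9   3.8 -21.   -0.3  -1.6  -0. ] [-0.17754116  0.09383978 -2.1037859 ]
```

The arm is stuck at its joint 5 and 6 limits because it took the wrong elbow branch. I'll back out and probe which turn direction brings joint 5 towards the middle of its range.

>>> {"fn": "servo_tool", "kwargs": {"deltas": [[0,0,-0.03,0,0,0,45],[0,0,-0.06,0,0,0.03,45],[0,0,-0.08,0,0,0.06,45],[0,0,-0.08,0,0,0.1,45],[0,0,-0.08,0,0,0.1,45]]}}

```text
clock: 7.55
ee_pos: [0.5329, -0.0223, 0.1634]
eef_rot: [0.145, 0.78, 0.573, 0.205]
wrist_force: [0.3, -0.3, -2.9]
opening: 0.676
grasp_force: 29.9
```

```bash
python3 -c "
from h import *
s=manip.state();print(s['joints'].round(3),*indie())"
```

```text
[-1.094  0.159  1.162  2.358 -0.688  0.264  0.348] [ 6.9  -0.5  98.08] [ 0.87 -0.03 18.27]
```

>>> {"fn": "servo_tool", "kwargs": {"deltas": [[0,0,0,0,0,-0.038,45],[0,0,0,0,0,-0.076,45],[0,0,0,0,0,-0.114,45],[0,0,0,0,0,-0.152,45],[0,0,0,0,0,-0.19,45],[0,0,0,0,0,-0.228,45],[0,0,0,0,0,-0.266,45],[0,0,0,0,0,-0.304,45]]}}

```text
clock: 8.22
ee_pos: [0.5334, -0.0223, 0.1627]
eef_rot: [0.224, 0.425, 0.869, 0.114]
wrist_force: [0.0, 0.2, -2.9]
opening: 0.68
grasp_force: 29.9
```

```bash
python3 -c "
from h import *
s=manip.state();print(s['joints'].round(3),*indie())"
```

```text
[-0.875  0.115  0.892  2.351 -0.421  0.227  1.038] [ 6.96 -0.53 97.27] [  0.82   0.34 -37.05]
```

>>> {"fn": "servo_tool", "kwargs": {"deltas": [[0,0,0,0,0,-0.038,45],[0,0,0,0,0,-0.076,45],[0,0,0,0,0,-0.114,45],[0,0,0,0,0,-0.152,45],[0,0,0,0,0,-0.19,45],[0,0,0,0,0,-0.228,45],[0,0,0,0,0,-0.266,45],[0,0,0,0,0,-0.304,45]]}}

```text
clock: 8.88
ee_pos: [0.5334, -0.0225, 0.1627]
eef_rot: [0.251, -0.022, 0.968, -0.002]
wrist_force: [0.0, -0.1, -3.7]
opening: 0.68
grasp_force: 29.9
```

>>> {"fn": "servo_tool", "kwargs": {"deltas": [[0,0,0,0,0,-0.038,45],[0,0,0,0,0,-0.076,45],[0,0,0,0,0,-0.114,45],[0,0,0,0,0,-0.152,45],[0,0,0,0,0,-0.19,45],[0,0,0,0,0,-0.228,45],[0,0,0,0,0,-0.266,45],[0,0,0,0,0,-0.304,45]]}}

```text
clock: 9.55
ee_pos: [0.5334, -0.0225, 0.1626]
eef_rot: [0.222, -0.464, 0.849, -0.117]
wrist_force: [-0.7, 0.3, -2.4]
opening: 0.68
grasp_force: 29.9
```

```bash
python3 -c "
from h import *
s=manip.state();print(s['joints'].round(3),*indie())"
```

```text
[-0.447  0.096  0.411  2.332 -0.107  0.214  2.622] [ 6.85 -0.72 97.19] [   0.3     1.14 -146.47]
```

>>> {"fn": "servo_tool", "kwargs": {"deltas": [[0,0,0,0,0,-0.038,45],[0,0,0,0,0,-0.076,45],[0,0,0,0,0,-0.114,45],[0,0,0,0,0,-0.152,45],[0,0,0,0,0,-0.185,45],[0,0,0,0,0,-0.185,45],[0,0,0,0,0,-0.185,45]]}}

```text
clock: 10.13
ee_pos: [0.5333, -0.0237, 0.1627]
eef_rot: [-0.18, 0.686, -0.683, 0.176]
wrist_force: [0.1, -0.3, -3.4]
opening: 0.678
grasp_force: 29.9
```

```bash
cat >> h.py <<'E'
def dietgt2(x,y,z):
    p,r=dietgt(x,y,z);return p,r*R.from_euler('z',180,degrees=True)
def rpt(*tg):
    s=manip.state();f=lambda v:np.array(v).round(3).tolist()
    print("t",round(s["clock"],2),"q",f(s["joints"]),"die",indie()[0].tolist(),"F",f(s["wrist_force"]),"open",round(s["opening"]*87.8,1))
    for t in tg: print(rows(*t).tolist())
E
python3 -c "
from h import *
rpt(dietgt2(0,0,97))"
```

```text
t 10.13 q [0.17, 0.118, -0.246, 2.297, 0.245, 0.228, 2.854] die [6.91, -1.86, 97.32] F [0.069, -0.259, -3.403] open 59.5
[-0.0024, 0.0092, 0.0006, 0.0048, -0.0, -0.0027]
```

>>> {"fn": "servo_tool", "kwargs": {"deltas": [[-0.0024,0.0092,0.01,0.0048,0,-0.0027,45],[-0.0024,0.0092,0.02,0.0048,0,-0.0027,45],[-0.0024,0.0092,0.03,0.0048,0,-0.0027,45],[-0.0024,0.0092,0.04,0.0048,0,-0.0027,45],[-0.0024,0.0092,0.05,0.0048,0,-0.0027,45],[-0.0024,0.0092,0.06,0.0048,0,-0.0027,45],[-0.0024,0.0092,0.06,0.0048,0,-0.0027,45],[-0.0024,0.0092,0.06,0.0048,0,-0.0027,45]]}}

```text
clock: 10.8
ee_pos: [0.5493, -0.0206, 0.1191]
eef_rot: [-0.184, 0.687, -0.679, 0.181]
wrist_force: [-1.0, -0.1, -3.5]
opening: 0.679
grasp_force: 29.9
```

```bash
python3 -c "
from h import *
rpt(dietgt2(0,0,35))"
```

```text
t 10.8 q [0.214, 0.234, -0.315, 2.315, 0.902, 0.13, 2.207] die [-1.05, 0.98, 51.57] F [-0.969, -0.07, -3.47] open 59.6
[0.0013, -0.0014, 0.0221, 0.0005, -0.0, -0.001]
```

>>> {"fn": "servo_tool", "kwargs": {"deltas": [[0.0013,-0.0014,0.008,0.0005,0,-0.001,45],[0.0013,-0.0014,0.016,0.0005,0,-0.001,45],[0.0013,-0.0014,0.0221,0.0005,0,-0.001,45],[0.0013,-0.0014,0.0221,0.0005,0,-0.001,45],[0.0013,-0.0014,0.0221,0.0005,0,-0.001,45]]}}

```text
clock: 11.22
ee_pos: [0.5585, -0.0212, 0.106]
eef_rot: [-0.184, 0.688, -0.678, 0.182]
wrist_force: [-0.6, 0.1, -2.3]
opening: 0.683
grasp_force: 29.9
```

```bash
python3 -c "
from h import *
rpt(dietgt2(0,0,27))"; python3 look.py h3;
```

```text
t 11.22 q [0.244, 0.279, -0.351, 2.305, 1.21, 0.13, 1.914] die [0.33, 0.22, 35.65] F [-0.593, 0.074, -2.33] open 59.9
[0.0003, 0.0004, 0.0115, -0.0003, 0.0, 0.0005]
[ 0.33  0.22 35.65] [1.0000e-02 8.0000e-02 1.7992e+02]
```

View pics/h3.png

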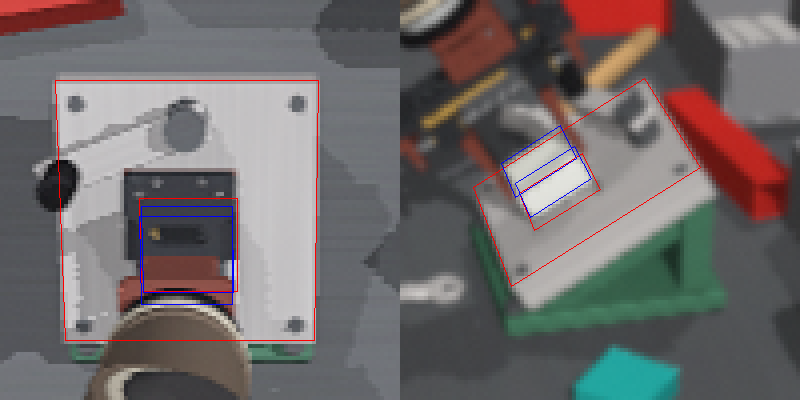

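```bash
sed -i 's/P=T\[:,\[1,0,2\]\]\*\[1,1,-1\];o=/P=T[:,[1,0,2]]*[-1,-1,-1];o=/' fit2.py; python3 fit2.py h3 | head -1
```

```text
held offset (side) (array([-0.00088232, -0.00071712,  0.06957319]), np.float64(-50.17111536881152))
```

>>> {"fn": "servo_tool", "kwargs": {"deltas": [[0,0,0.005,0,0,0,45],[0,0,0.01,0,0,0,45],[0,0,0.0115,0,0,0,45],[0,0,0.0115,0,0,0,45]]}}

```text
clock: 11.65
ee_pos: [0.563, -0.021, 0.0988]
eef_rot: [-0.185, 0.688, -0.677, 0.182]
wrist_force: [-0.2, 0.4, -3.2]
opening: 0.68
grasp_force: 29.9
```

```bash
python3 -c "
from h import *
rpt(dietgt2(0,0,18))"
```

```text
t 11.65 q [0.242, 0.301, -0.35, 2.302, 1.356, 0.131, 1.772] die [0.63, 0.34, 27.16] F [-0.22, 0.389, -3.241] open 59.7
[0.0005, 0.0009, 0.0122, -0.0005, 0.0002, 0.0007]
```

>>> {"fn": "servo_tool", "kwargs": {"deltas": [[-0.0018,0,0.002,-0.0005,0,0.0007,45],[-0.0018,0,0.004,-0.0005,0,0.0007,45],[-0.0018,0,0.006,-0.0005,0,0.0007,45],[-0.0018,0,0.008,-0.0005,0,0.0007,45],[-0.0018,0,0.008,-0.0005,0,0.0007,45]]}}

```text
clock: 12.07
ee_pos: [0.566, -0.0197, 0.0933]
eef_rot: [-0.184, 0.688, -0.678, 0.181]
wrist_force: [0.1, 0.7, -2.2]
opening: 0.677
grasp_force: 29.9
```

```bash
python3 -c "
from h import *
rpt(dietgt2(.6,1.7,14.3));print(state()[0]['moment'])"
```

```text
t 12.07 q [0.233, 0.317, -0.345, 2.298, 1.436, 0.133, 1.688] die [0.54, 1.65, 20.87] F [0.126, 0.743, -2.167] open 59.4
[-0.0001, -0.0001, 0.0088, 0.0, 0.0002, 0.0]
[ 5.10444609e-02  8.98734244e-01 -1.38200083e-04]
```

The block's underside is now about 3 mm below the face with no contact force, so it's entering the cavity cleanly.

>>> {"fn": "servo_tool", "kwargs": {"deltas": [[0,0,0.002,0,0,0,45],[0,0,0.004,0,0,0,45],[0,0,0.006,0,0,0,45],[0,0,0.007,0,0,0,45],[0,0,0.0075,0,0,0,45],[0,0,0.0075,0,0,0,45]]}}

```text
clock: 12.57
ee_pos: [0.5688, -0.0196, 0.0886]
eef_rot: [-0.184, 0.688, -0.678, 0.182]
wrist_force: [-0.5, -0.5, -4.0]
opening: 0.683
grasp_force: 29.9
```

```bash
python3 -c "
from h import *
rpt(dietgt2(.6,1.7,14));print(state()[0]['moment'])"
```

```text
t 12.57 q [0.231, 0.331, -0.344, 2.295, 1.52, 0.135, 1.606] die [0.56, 1.66, 15.35] F [-0.5, -0.451, -3.955] open 60.0
[-0.0001, -0.0001, 0.0018, 0.0, 0.0002, -0.0]
[0.06661693 0.88900638 0.00233716]
```

>>> {"fn": "servo_tool", "kwargs": {"deltas": [[0,0,0.001,0,0,0,45],[0,0,0.002,0,0,0,45],[0,0,0.002,0,0,0,45],[0,0,0.002,0,0,0,45]]}}

```text
clock: 12.9
ee_pos: [0.5693, -0.0197, 0.0879]
eef_rot: [-0.185, 0.688, -0.678, 0.182]
wrist_force: [-6.3, -0.2, 7.3]
opening: 0.679
grasp_force: 30.0
```

```bash
python3 -c "
from h import *
rpt()"
```

```text
t 12.9 q [0.234, 0.333, -0.347, 2.295, 1.542, 0.137, 1.585] die [0.7, 1.62, 14.51] F [-6.285, -0.206, 7.308] open 59.6
```

The force is along die z at about 12 N, so the block is on the floor. I'll release it and retreat.

>>> {"fn": "servo_tool", "kwargs": {"deltas": [[0,0,0,0,0,0,62],[0,0,0,0,0,0,66],[0,0,0,0,0,0,70],[0,0,0,0,0,0,74],[0,0,0,0,0,0,74],[0,0,0,0,0,0,74]]}}

```text
clock: 13.4
ee_pos: [0.5697, -0.0196, 0.0875]
eef_rot: [-0.185, 0.688, -0.678, 0.182]
wrist_force: [-0.2, -0.8, 0.3]
opening: 0.844
grasp_force: 0.0
```

>>> {"fn": "servo_tool", "kwargs": {"deltas": [[0,0,-0.01,0,0,0,74],[0,0,-0.03,0,0,0,74],[0,0,-0.06,0,0,0,74],[0,0,-0.09,0,0,0,74],[0,0,-0.12,0,0,0,74],[0,0,-0.14,0,0,0,60],[0,0,-0.14,0,0,0,50],[0,0,-0.14,0,0,0,45]]}}

```text
clock: 14.07
ee_pos: [0.5171, -0.0216, 0.1797]
eef_rot: [-0.184, 0.687, -0.679, 0.183]
wrist_force: [0.4, 0.3, 0.2]
opening: 0.655
grasp_force: 0.0
```

```bash
cat > look2.py <<'E'
from h import *
import sys
DPx=[.5765,-.0204,.014];a=float(sys.argv[2]);M,t=diepose(DPx)
print(a);ims={n:cams.read_camera(n) for n in('top','side')};out=[]
K=[(np.array([88,0,37.5])/1e3,np.array([88-85*np.cos(a),85*np.sin(a),37.5])/1e3),tuple(np.array([88-85*np.cos(a),85*np.sin(a),z])/1e3 for z in(37.5,82.5))]
for n,(r,c) in {"top":(120,190),"side":(135,210)}.items():
    im=cv2.resize(ims[n][r:r+100,c:c+100],None,fx=4,fy=4,interpolation=3);raw=im.copy()
    for segs,col in((rect(-32.5,32.5,-32.5,32.5,10),(255,0,0)),(rect(-30,30,-30,30,24),(0,0,255)),(K,(0,255,0))):
        for q in segs:
            q=(proj(n,np.array(q)@M.T+t)-[c,r]+.5)*4
            cv2.line(im,*[tuple(int(v) for v in x) for x in q],col,1)
    out.append(im)
cv2.imwrite(f'pics/{sys.argv[1]}.png',np.hstack(out)[:,:,::-1])
rpt()
E
python3 look2.py s1 1.25
```

```text
1.25
t 14.17 q [0.803, 0.122, -0.906, 2.293, 0.484, 0.276, 2.646] die [0.78, 0.58, 118.97] F [0.763, -0.294, -0.355] open 49.6
```

View pics/s1.png

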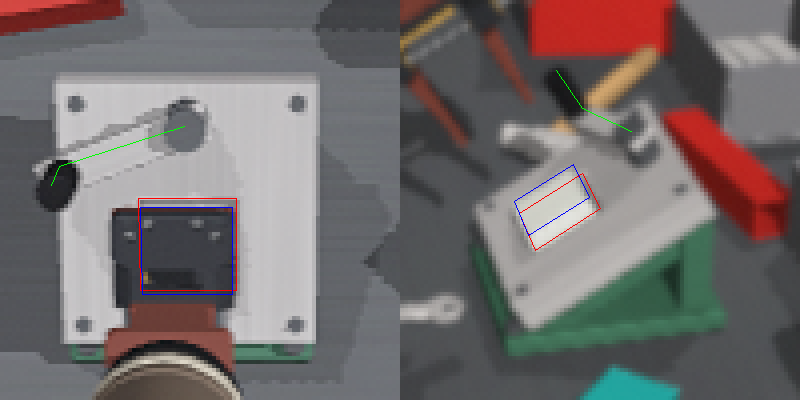

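The block sits home in the cavity, with only its upper part above the face (side crop, about (555,205)). The knob is the black spot at about top crop (57,186). I'll refine the keeper angle from the knob's dark pixels.

```bash
cat > ang.py <<'E'
from h import *
M,t=diepose([.5765,-.0204,.014])
def cyl(a):
    th=np.linspace(0,6.28,40);k=np.array([88-85*np.cos(a),85*np.sin(a)])
    return np.array([[k[0]+12*np.cos(u),k[1]+12*np.sin(u),z] for u in th for z in(37.5,82.5)])/1e3@M.T+t
im=cv2.imread('pics/top0.png').max(2)
m=np.zeros(im.shape,np.uint8);m[140:190,190:230]=(im[140:190,190:230]<60)
_,L,S,C=cv2.connectedComponentsWithStats(m);i=1+S[1:,4].argmax();print("obs",C[i],S[i])
for a in np.arange(1.05,1.4,.05):
    h=cv2.convexHull(proj("top",cyl(a)).astype(np.float32));mo=cv2.moments(h);print(round(a,2),mo['m10']/mo['m00'],mo['m01']/mo['m00'],mo['m00'])
E
python3 ang.py; python3 -c "
from h import *
h=cams.masks_of
"
```

```text
obs [203.72631579 166.06315789] [199 160  10  13  95]
1.05 206.3178704745776 169.51358869959998 117.3229297278449
1.1 205.46554013150833 168.08792833256769 117.2956624168437
1.15 204.68505237966025 166.6222935704306 117.25120339158457
1.2 203.97854979536018 165.1201017584331 117.18953347217757
1.25 203.3480039220853 163.58487603507274 117.11044987326022
1.3 202.79523075559575 162.0202514872587 117.01388313993812
1.35 202.3218658128714 160.42995491374788 116.89990598184522
```

```bash
sed -i 's/^DP=.*/DP=[.5765,-.0204,.014]/' h.py; python3 -c "
from h import *
rpt(dietgt2(55.6,78.6,105))"
```

```text
t 14.17 q [0.803, 0.122, -0.906, 2.293, 0.484, 0.276, 2.646] die [0.34, -0.22, 119.23] F [0.763, -0.294, -0.355] open 49.6
[-0.1052, -0.0735, 0.0189, -0.0002, -0.0003, -0.0004]
```

>>> {"fn": "servo_tool", "kwargs": {"deltas": [[-0.03,-0.02,0.005,0,0,0,50],[-0.06,-0.04,0.01,0,0,0,50],[-0.09,-0.06,0.0189,0,0,0,50],[-0.1052,-0.0735,0.0189,0,0,0,50],[-0.1052,-0.0735,0.0189,0,0,0,50],[-0.1052,-0.0735,0.0189,0,0,0,50]]}}

```text
clock: 14.67
ee_pos: [0.5706, 0.0609, 0.1926]
eef_rot: [-0.184, 0.689, -0.677, 0.181]
wrist_force: [-0.5, -0.3, -0.2]
opening: 0.569
grasp_force: 0.0
```

```bash
python3 -c "
from h import *
rpt(dietgt2(55.6,78.6,52))"
```

```text
t 14.67 q [0.463, 0.199, -0.8, 2.167, 0.737, 0.418, 2.249] die [54.68, 81.33, 104.21] F [-0.463, -0.312, -0.225] open 49.9
[0.0038, -0.0013, 0.0696, 0.0004, 0.0008, 0.0008]
```

>>> {"fn": "servo_tool", "kwargs": {"deltas": [[0.0038,-0.0013,0.01,0.0004,0.0008,0.0008,50],[0.0038,-0.0013,0.025,0.0004,0.0008,0.0008,50],[0.0038,-0.0013,0.045,0.0004,0.0008,0.0008,50],[0.0038,-0.0013,0.06,0.0004,0.0008,0.0008,50],[0.0038,-0.0013,0.0696,0.0004,0.0008,0.0008,50],[0.0038,-0.0013,0.0696,0.0004,0.0008,0.0008,50],[0.0038,-0.0013,0.0696,0.0004,0.0008,0.0008,50]]}}

```text
clock: 15.25
ee_pos: [0.5967, 0.056, 0.1478]
eef_rot: [-0.183, 0.687, -0.679, 0.182]
wrist_force: [0.9, -0.1, 0.2]
opening: 0.569
grasp_force: 0.0
```

```bash
python3 -c "
from h import *
rpt(dietgt2(55.6,78.6,50))"; python3 look2.py k1 1.18
```

```text
t 15.25 q [0.325, 0.304, -0.657, 2.166, 0.997, 0.371, 2.009] die [54.84, 76.1, 52.4] F [0.941, -0.056, 0.187] open 50.0
[-0.0033, -0.001, 0.0032, 0.0003, -0.0008, -0.0008]
1.18
t 15.35 q [0.326, 0.303, -0.658, 2.165, 0.996, 0.371, 2.009] die [55.89, 76.42, 53.11] F [1.074, 0.668, 0.247] open 50.2
```

View pics/k1.png

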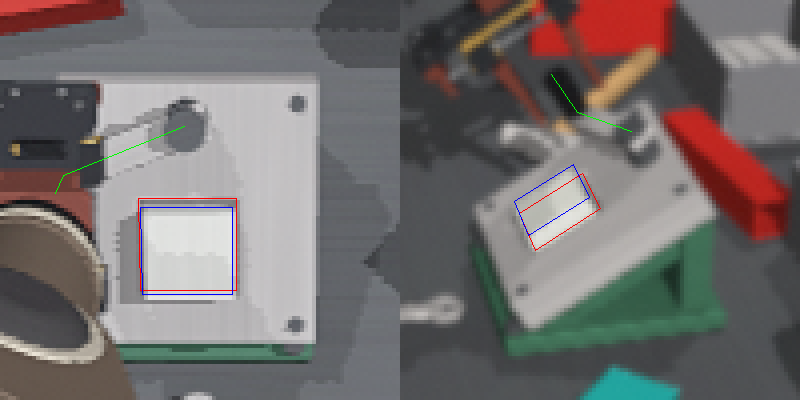

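The block fills the cavity with its top at the nominal seated outline, and the knob is between the fingers at side crop (565,90). I'll grip the knob.

>>> {"fn": "servo_tool", "kwargs": {"deltas": [[-0.003,0,0.0032,0,0,0,40],[-0.003,0,0.0032,0,0,0,34],[-0.003,0,0.0032,0,0,0,28],[-0.003,0,0.0032,0,0,0,22],[-0.003,0,0.0032,0,0,0,18],[-0.003,0,0.0032,0,0,0,18],[-0.003,0,0.0032,0,0,0,18],[-0.003,0,0.0032,0,0,0,18]]}}

```text
clock: 16.02
ee_pos: [0.5988, 0.0591, 0.147]
eef_rot: [-0.184, 0.687, -0.679, 0.183]
wrist_force: [-2.7, 0.8, 2.3]
opening: 0.27
grasp_force: 30.0
```

```bash
python3 -c "
from h import *
rpt()
s,p,r=state();d=indie()[0]
a0=np.arctan2(d[1],88-d[0]);print('a0',a0,np.hypot(d[1],88-d[0]))
for a in np.linspace(a0,0,13)[1:]: print(round(a,2),rows(*dietgt2(88-85*np.cos(a)+(d[0]-88+85*np.cos(1.18))*a/1.18,85*np.sin(a)+(d[1]-85*np.sin(1.18))*a/1.18,50))[:3])"
```

```text
t 16.02 q [0.313, 0.309, -0.651, 2.163, 1.011, 0.371, 1.991] die [56.29, 79.13, 50.59] F [-2.744, 0.751, 2.29] open 23.7
a0 1.1896582378272063 85.24717590630202
1.09 [0.0044 0.0093 0.0008]
0.99 [0.0101 0.019  0.0008]
0.89 [0.0168 0.0281 0.0008]
0.79 [0.0244 0.0366 0.0008]
0.69 [0.0327 0.0442 0.0008]
0.59 [0.0418 0.051  0.0008]
0.5 [0.0514 0.0569 0.0008]
0.4 [0.0617 0.0618 0.0008]
0.3 [0.0723 0.0657 0.0008]
0.2 [0.0832 0.0685 0.0009]
0.1 [0.0944 0.0702 0.0009]
0.0 [0.1057 0.0708 0.0009]
```

>>> {"fn": "servo_tool", "kwargs": {"deltas": [[0.0022,0.0046,0,0,0,0,18],[0.0044,0.0093,0,0,0,0,18],[0.0101,0.019,0,0,0,0,18],[0.0168,0.0281,0,0,0,0,18],[0.0244,0.0366,0,0,0,0,18],[0.0327,0.0442,0,0,0,0,18],[0.0418,0.051,0,0,0,0,18],[0.0418,0.051,0,0,0,0,18]]}}

```text
clock: 16.68
ee_pos: [0.5657, 0.0283, 0.1279]
eef_rot: [-0.185, 0.687, -0.678, 0.182]
wrist_force: [-5.1, 3.5, 6.4]
opening: 0.267
grasp_force: 30.0
```

```bash
cat > sw.py <<'E'
from h import *
rpt();d=indie()[0];a0=np.arctan2(d[1],88-d[0]);print('a0',a0,np.hypot(d[1],88-d[0]))
for a in np.linspace(a0,-.03,7)[1:]: print(round(a,2),rows(*dietgt2(88-85*np.cos(a),85*np.sin(a),50.5)))
E
python3 sw.py
```

```text
t 16.68 q [0.329, 0.276, -0.589, 2.261, 1.122, 0.273, 1.913] die [17.64, 48.85, 50.85] F [-5.05, 3.534, 6.357] open 23.5
a0 0.6068811169969658 85.65542656481257
0.5 [ 0.0107  0.0056  0.0004 -0.0007  0.0001 -0.0001]
0.39 [ 0.0216  0.0108  0.0004 -0.0007  0.0001 -0.0001]
0.29 [ 0.0329  0.0148  0.0004 -0.0007  0.0001 -0.0001]
0.18 [ 0.0446  0.0176  0.0004 -0.0007  0.0001 -0.0001]
0.08 [ 0.0565  0.0192  0.0004 -0.0007  0.0001 -0.0001]
-0.03 [ 0.0685  0.0194  0.0004 -0.0007  0.0001 -0.0001]
```

>>> {"fn": "servo_tool", "kwargs": {"deltas": [[0.005,0.003,0,0,0,0,18],[0.0107,0.0056,0,0,0,0,18],[0.0216,0.0108,0,0,0,0,18],[0.0329,0.0148,0,0,0,0,18],[0.0446,0.0176,0,0,0,0,18],[0.0565,0.0192,0,0,0,0,18],[0.065,0.0194,0,0,0,0,18],[0.065,0.0194,0,0,0,0,18]]}}

```text
clock: 17.35
ee_pos: [0.5529, -0.0211, 0.1199]
eef_rot: [-0.184, 0.687, -0.679, 0.182]
wrist_force: [-8.0, 2.3, 7.4]
opening: 0.266
grasp_force: 30.0
```

```bash
python3 sw.py
```

```text
t 17.35 q [0.449, 0.271, -0.58, 2.294, 1.115, 0.199, 2.022] die [1.97, -0.36, 50.72] F [-8.033, 2.3, 7.356] open 23.3
a0 -0.004184562347205655 86.03075322232161
-0.01 [ 0.0005 -0.0014  0.0003 -0.0001 -0.0002 -0.0003]
-0.01 [ 0.001  -0.0014  0.0003 -0.0001 -0.0002 -0.0003]
-0.02 [ 0.0015 -0.0014  0.0003 -0.0001 -0.0002 -0.0003]
-0.02 [ 0.0019 -0.0014  0.0003 -0.0001 -0.0002 -0.0003]
-0.03 [ 0.0024 -0.0014  0.0003 -0.0001 -0.0002 -0.0003]
-0.03 [ 0.0029 -0.0014  0.0003 -0.0001 -0.0002 -0.0003]
```

>>> {"fn": "servo_tool", "kwargs": {"deltas": [[0.002,-0.001,0,0,0,0,18],[0.004,-0.001,0,0,0,0,18],[0.005,-0.001,0,0,0,0,18],[0.005,-0.001,0,0,0,0,18]]}}

```text
clock: 17.68
ee_pos: [0.5528, -0.024, 0.1198]
eef_rot: [-0.184, 0.688, -0.678, 0.181]
wrist_force: [-11.1, 4.5, 7.6]
opening: 0.269
grasp_force: 30.0
```

```bash
python3 -c "
from h import *
rpt()"
```

```text
t 17.68 q [0.464, 0.273, -0.588, 2.293, 1.102, 0.198, 2.043] die [1.83, -3.24, 50.69] F [-11.12, 4.48, 7.584] open 23.6
```

>>> {"fn": "servo_tool", "kwargs": {"deltas": [[0.002,0,0,0,0,0,18],[0.004,0,0,0,0,0,18],[0.005,0,0,0,0,0,18],[0.005,0,0,0,0,0,18]]}}

```text
clock: 18.02
ee_pos: [0.5527, -0.0278, 0.1197]
eef_rot: [-0.184, 0.688, -0.679, 0.181]
wrist_force: [-12.2, 4.4, 7.0]
opening: 0.269
grasp_force: 30.0
```

```bash
python3 -c "
from h import *
rpt()"
```

```text
t 18.02 q [0.479, 0.275, -0.594, 2.292, 1.093, 0.196, 2.061] die [1.7, -7.09, 50.65] F [-12.16, 4.42, 7.012] open 23.7
```

>>> {"fn": "servo_tool", "kwargs": {"deltas": [[-0.006,0,0,0,0,0,30],[-0.008,0,0,0,0,0,40],[-0.008,0,0,0,0,0,50],[-0.008,0,0,0,0,0,50],[-0.008,0,0,0,0,0,50],[-0.008,0,-0.03,0,0,0,50],[-0.008,0,-0.06,0,0,0,50],[-0.008,0,-0.08,0,0,0,50]]}}

```text
clock: 18.68
ee_pos: [0.5241, -0.0221, 0.1733]
eef_rot: [-0.184, 0.687, -0.678, 0.182]
wrist_force: [-0.2, -0.1, 0.5]
opening: 0.571
grasp_force: 0.0
```

>>> {"fn": "servo_tool", "kwargs": {"deltas": [[0.0,-0.02,-0.04,0,0,0,50],[0.04,-0.04,-0.08,0,0,0,50],[0.09,-0.06,-0.08,0,0,0,50],[0.14,-0.06,-0.08,0,0,0,50],[0.19,-0.06,-0.08,0,0,0,50],[0.22,-0.06,-0.08,0,0,0,50],[0.22,-0.06,-0.08,0,0,0,50]]}}

```text
clock: 19.27
ee_pos: [0.5473, -0.1898, 0.2327]
eef_rot: [0.179, -0.681, 0.685, -0.187]
wrist_force: [0.3, 0.5, 0.5]
opening: 0.569
grasp_force: 0.0
```

```bash
python3 look2.py c1 0.0
```

```text
0.0
t 19.37 q [1.549, 0.451, -1.46, 2.067, 0.677, 0.57, 2.858] die [52.15, -170.06, 151.48] F [-0.771, 0.766, -0.578] open 49.7
```

View pics/c1.png

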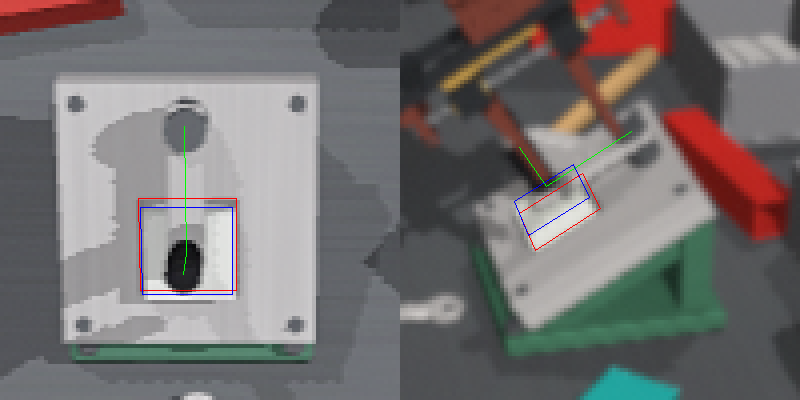

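```bash
cat > ang2.py <<'E'
from ang import *
img=cams.read_camera("top");cv2.imwrite('pics/c2_top.png',img[:,:,::-1]);im=img.max(2)
def blob(im,r0,r1,c0,c1):
    w=np.clip(130-im[r0:r1,c0:c1].astype(float),0,100);w[w<30]=0;y,x=np.mgrid[r0:r1,c0:c1];return (w*x).sum()/w.sum(),(w*y).sum()/w.sum()
print("knob now",blob(im,176,197,226,246),"post",blob(im,146,160,228,245))
for a in(-.05,0,.05,.1):
    h=cv2.convexHull(proj("top",cyl(a)).astype(np.float32));mo=cv2.moments(h);print(a,mo['m10']/mo['m00'],mo['m01']/mo['m00'])
print("post model",proj("top",(np.array([[88,0,45.5]])/1e3)@M.T+t))
E
python3 ang2.py
```

```text
obs [203.72631579 166.06315789] [199 160  10  13  95]
1.05 206.3178704745776 169.51358869959998 117.3229297278449
1.1 205.46554013150833 168.08792833256769 117.2956624168437
1.15 204.68505237966025 166.6222935704306 117.25120339158457
1.2 203.97854979536018 165.1201017584331 117.18953347217757
1.25 203.3480039220853 163.58487603507274 117.11044987326022
1.3 202.79523075559575 162.0202514872587 117.01388313993812
1.35 202.3218658128714 160.42995491374788 116.89990598184522
knob now (np.float64(235.46801995917443), np.float64(186.07235200725788)) post (np.float64(235.0981308411215), np.float64(147.92056074766356))
-0.05 237.367532931273 185.54833904828675
0 235.70801804086116 185.58726735408027
0.05 234.0474226279985 185.54730804489702
0.1 232.38959516574184 185.4285488777975
post model [[235.53388966 151.72831788]]
```

The keeper reads closed within about 0.02 rad. My first retreat row may have dragged it back slightly, so I'll regrip, press it to the stop and release in place.

```bash
python3 -c "
from h import *
rpt(dietgt2(2,0,120))"
```

```text
t 19.42 q [1.547, 0.448, -1.463, 2.07, 0.674, 0.568, 2.858] die [52.2, -165.71, 151.64] F [0.091, 1.246, 0.741] open 50.3
[-0.2204, 0.0705, 0.0391, -0.0002, -0.0044, -0.0051]
```

>>> {"fn": "servo_tool", "kwargs": {"deltas": [[-0.04,0.02,0,0,0,0,50],[-0.09,0.04,0,0,-0.0044,-0.0051,50],[-0.14,0.06,0,0,-0.0044,-0.0051,50],[-0.18,0.0705,0.02,0,-0.0044,-0.0051,50],[-0.2204,0.0705,0.0391,0,-0.0044,-0.0051,50],[-0.2204,0.0705,0.0391,0,-0.0044,-0.0051,50],[-0.2204,0.0705,0.0391,0,-0.0044,-0.0051,50],[-0.2204,0.0705,0.0391,0,-0.0044,-0.0051,50]]}}

```text
clock: 20.08
ee_pos: [0.5167, -0.0143, 0.1799]
eef_rot: [-0.184, 0.693, -0.673, 0.183]
wrist_force: [-0.4, -0.5, -0.0]
opening: 0.567
grasp_force: 0.0
```

```bash
python3 -c "
from h import *
rpt(dietgt2(2,0,52))"
```

```text
t 20.08 q [0.992, 0.168, -1.135, 2.286, 0.659, 0.317, 2.491] die [0.76, 6.93, 120.67] F [-0.381, -0.494, -0.03] open 49.8
[0.0094, -0.0015, 0.0915, -0.0002, 0.0005, 0.0044]
```

>>> {"fn": "servo_tool", "kwargs": {"deltas": [[0.0094,-0.0015,0.005,0,0,0.0044,50],[0.0094,-0.0015,0.015,0,0,0.0044,50],[0.0094,-0.0015,0.03,0,0,0.0044,50],[0.0094,-0.0015,0.04,0,0,0.0044,50],[0.0094,-0.0015,0.04,0,0,0.0044,50]]}}

```text
clock: 20.5
ee_pos: [0.5333, -0.0263, 0.1534]
eef_rot: [-0.184, 0.685, -0.681, 0.181]
wrist_force: [0.4, 0.2, 0.2]
opening: 0.571
grasp_force: 0.0
```

```bash
python3 -c "
from h import *
rpt(dietgt2(2,0,52))"
```

```text
t 20.5 q [0.801, 0.232, -0.935, 2.286, 0.873, 0.282, 2.282] die [1.71, -5.32, 89.53] F [0.397, 0.173, 0.203] open 50.1
[-0.0071, -0.0004, 0.05, 0.0005, -0.0003, -0.0027]
```

>>> {"fn": "servo_tool", "kwargs": {"deltas": [[-0.0071,0,0.0,0,0,-0.0027,50],[-0.0071,0,0.015,0,0,-0.0027,50],[-0.0071,0,0.03,0,0,-0.0027,50],[-0.0071,0,0.045,0,0,-0.0027,50],[-0.0071,0,0.05,0,0,-0.0027,50],[-0.0071,0,0.05,0,0,-0.0027,50],[-0.0071,0,0.05,0,0,-0.0027,30],[-0.0071,0,0.05,0,0,-0.0027,18]]}}

```text
clock: 21.17
ee_pos: [0.5521, -0.0197, 0.1225]
eef_rot: [-0.184, 0.688, -0.678, 0.182]
wrist_force: [-0.5, 0.2, -0.6]
opening: 0.453
grasp_force: 0.0
```

>>> {"fn": "servo_tool", "kwargs": {"deltas": [[0,0,0,0,0,0,18],[0,0,0,0,0,0,18],[0,0,0,0,0,0,18],[0,0,0,0,0,0,18],[0.003,0,0,0,0,0,18],[0.006,0,0,0,0,0,18],[0.008,0,0,0,0,0,18],[0.008,0,0,0,0,0,18]]}}

```text
clock: 21.83
ee_pos: [0.5514, -0.0211, 0.1218]
eef_rot: [-0.186, 0.69, -0.675, 0.18]
wrist_force: [-7.4, 11.6, 3.2]
opening: 0.27
grasp_force: 30.0
```

```bash
python3 -c "
from h import *
rpt()"
```

```text
t 21.83 q [0.593, 0.296, -0.738, 2.288, 1.162, 0.239, 2.003] die [1.7, -0.32, 53.1] F [-7.419, 11.649, 3.184] open 23.7
```

The stop resists with 11.6 N while the tool barely moves, so the keeper is fully closed. I'll open in place and retreat straight out.

>>> {"fn": "servo_tool", "kwargs": {"deltas": [[0,0,0,0,0,0,40],[0,0,0,0,0,0,50],[0,0,0,0,0,0,50],[0,0,0,0,0,0,50],[0,0,-0.02,0,0,0,50],[0,0,-0.05,0,0,0,50],[0,0,-0.09,0,0,0,50],[0,0,-0.12,0,0,0,50]]}}

```text
clock: 22.5
ee_pos: [0.5157, -0.0275, 0.1871]
eef_rot: [-0.185, 0.687, -0.678, 0.183]
wrist_force: [-0.0, -0.6, 0.2]
opening: 0.569
grasp_force: 0.0
```

>>> {"fn": "servo_tool", "kwargs": {"deltas": [[0.02,-0.02,-0.04,0,0,0,50],[0.05,-0.03,-0.05,0,0,0,50],[0.09,-0.03,-0.05,0,0,0,50],[0.12,-0.03,-0.05,0,0,0,50],[0.14,-0.03,-0.05,0,0,0,50],[0.14,-0.03,-0.05,0,0,0,50],[0.14,-0.03,-0.05,0,0,0,50]]}}

```text
clock: 23.08
ee_pos: [0.5271, -0.1321, 0.2205]
eef_rot: [-0.183, 0.685, -0.681, 0.184]
wrist_force: [-0.3, 0.4, -0.7]
opening: 0.569
grasp_force: 0.0
```

```bash
python3 ang2.py | grep -E "now|^0 "; python3 look2.py f 0; python3 -c "
import cv2;a=cv2.imread('pics/f.png');print(a.shape)"
```

```text
knob now (np.float64(235.81343792633015), np.float64(186.08788085493407)) post (np.float64(235.16549295774647), np.float64(147.70070422535213))
0 235.70801804086116 185.58726735408027
0.0
t 23.23 q [1.529, 0.322, -1.466, 2.165, 0.567, 0.465, 2.858] die [28.9, -108.8, 151.52] F [1.201, 0.644, -0.766] open 49.9
(400, 800, 3)
```

View pics/f.png

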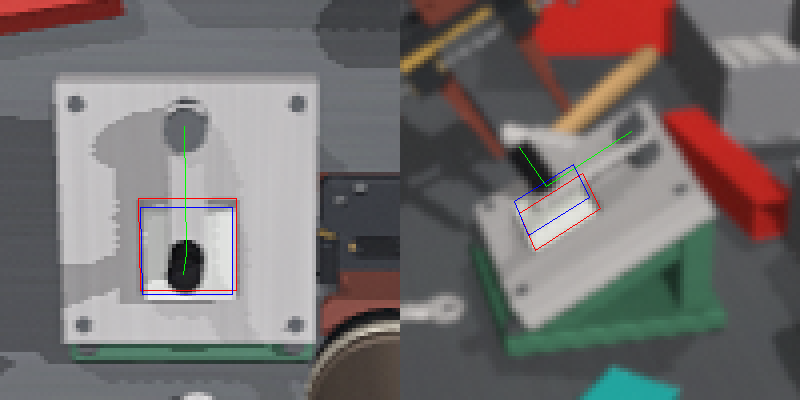

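The keeper lies straight over the seated blank (knob at top crop (185,265)), and the gripper is clear of everything.

```bash
python3 -c "
from station import workorder;print(workorder.finish_job())"
```

```text
the job is handed in; nothing more can be done
None
```

The square blank is seated on the cavity floor, the keeper is swung closed over it onto its stop, and the job was handed in at about 23 s with the gripper clear and no other item handled; no verdict was returned.

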